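# Start up the sandal-brushing bench

## Task

Start up the brushing bench with the closed fingertips, in the proper order: on the square main switch push the raised end of the wide rocker down so that it snaps on, then do the same with the narrow rocker of the dust-extraction switch, and only when the extraction is on press the START cap of the brush starter fully in and let it spring back out. Do not push in the mushroom-headed STOP beside it, leave both rockers on, and pick nothing up: the sandal sole and everything else lying on the bench stays where it is.

Things in the scene. Friction and masses are not known exactly. Their poses are not given: they have to be found in the camera images.
- main_box: main supply switch: square painted-metal box, 90 x 90 mm and 50 mm high, screwed to the bench, with one wide paddle rocker (54 mm long in the box's x, 58 mm wide) on top. Origin: centre of its underside; z up, -x is the end nearer the robot
- main_rocker (a joint): angle of the main rocker, hinged along the box's y at its middle: 0 = off (its -x end stands up), 0.28 = on (its -x end is down). It snaps over: press the raised end down with about 3 to 5 N until a little past half-way and it goes over by itself and stays
- main_rocker_press (a point): point on the top surface of the main rocker where to press, on its -x (raised when off) half, 19 mm from the hinge; it goes down 5 mm between off and on, from about 66 to 61 mm above the bench; nothing under it stands higher than 53 mm
- fan_box: dust-extraction switch: oblong grey plastic box, 124 mm long (x) x 76 mm wide and 56 mm high, with a narrow dished rocker (48 mm long, 30 mm wide) on its -x half and a round pilot lens on its +x half. Origin: centre of its underside
- fan_rocker (a joint): angle of the extraction rocker, hinged along the box's y, 18 mm to -x of the box's middle: 0 = off (its -x end stands up), 0.34 = on. Snaps over and stays like the main rocker (3 to 5 N)
- fan_rocker_press (a point): point on the top surface of the extraction rocker where to press, on its -x (raised when off) half, 17 mm from the hinge; it goes down 5.5 mm between off and on, from about 75 to 69 mm above the bench; the frame round the rocker is 59 mm above the bench
- brush_box: starter of the brush motor: oblong grey plastic box, 140 mm long (x) x 76 mm wide and 58 mm high, with a START cap on its +x half and a mushroom-headed STOP on its -x half, 72 mm apart. Origin: centre of its underside
- start (a joint): travel of the START button, straight down: 0 = out, 0.006 m = fully in; spring return, about 1.5 N to begin and 5 N fully in
- start_top (a point): centre of the top of the START button, a flat cylindrical cap 30 mm across that stands 14 mm above the box (72 mm above the bench) and 10 mm above its metal collar (39 mm across)
- stop (a joint): travel of the STOP button, straight down: 0 = out, 0.005 m = fully in; spring return
- stop_top (a point): centre of the top of the STOP button, a mushroom head 40 mm across whose top is 27.5 mm above the box (85.5 mm above the bench)
- sandal_sole: bystander, loose, to be left alone: the sandal sole being finished: orange leather on a white midsole, about 260 x 94 x 9 mm. Origin: middle of its underside
- dauber_brush: bystander, loose, to be left alone: horsehair hand brush, 160 x 52 x 42 mm, standing on its bristles. Origin: middle of its underside
- dye_dish: bystander, loose, to be left alone: shallow round dish of dye, 110 mm across, 22 mm high. Origin: middle of its underside
- dye_jar: bystander, loose, to be left alone: square orange dye jar with a round cap, 95 x 95 x 137 mm. Origin: middle of its underside
- polish_tin: bystander, loose, to be left alone: round metal polish tin, 79 mm across, 26 mm high. Origin: middle of its underside
- thread_spool: bystander, loose, to be left alone: upright spool of waxed thread, 36 mm across, 45 mm high. Origin: middle of its underside
- awl: bystander, loose, to be left alone: awl lying flat, about 150 mm long, 22 mm thick handle. Origin: on its underside
- hammer: bystander, loose, to be left alone: hammer lying flat, 250 mm long. Origin: on its underside

How it is judged:
By the outcome, as a careful person would: the job done as asked, in the order asked, and still so for the second after the job is handed in, with the robot touching nothing.
It also fails if it takes over 48 s, if anything falls off the work surface, if the arm or the gripper's body presses on something with over 40 N, if the wrist force passes 120 N, or if a joint passes its speed limit or range.

## Robot

A 6-joint arm with a two-finger parallel gripper is mounted at the origin on the work surface. World frame = base frame: x ahead of the robot, y to its left, z up, the work surface at z = 0. Lengths are in m, angles in rad, forces in N, time in s.
With the tool pointing down it reaches from about 0.4 to 0.825 m from the base axis. Payload 7 kg.
Tool frame: the origin (TCP) lies midway between the tips of the shut fingers; the grasp point (between the pads) lies 19 mm behind it; z points along the fingers, x is the direction in which the jaws open and shut, and the axes are right-handed (so a half turn about z gives the same grasp; the last joint's range is limited). The gripper opens to 88 mm and grips with 3 to 60 N. Pads are 19 mm wide; open, the fingers measure 130 mm over their backs; the gripper's body (78 mm by 193 mm) begins 47 mm behind the grasp point.
Start: joints at [-0.97, 0.359, 0.012, 0, -1.224, -0.288], TCP at [0.208, -0.642, 0.227] pointing down, gripper open.
Joint ranges: [-3.07, 3.07], [-1.43, 2.12], [-1.02, 1.25], [-3.03, 1.67], [-3.05, -0], [-3.03, 3.03]. Speed limits (rad/s): [2.39, 2.39, 3.01, 3.14, 3.14, 3.14].

## Interface

Orientations are given as [roll, pitch, yaw] about the fixed x, y, z axes, in that order (R = Rz(yaw) Ry(pitch) Rx(roll)).
In Python, from station import status, eyes, workorder gives the robot as it stands.
- The arm moves only by the shell command python3 -m jog 'ROWS' [OPENING] [FORCE]. ROWS is JSON, a list of rows, each a list of 6 numbers: the shift along the world's x, y, z in mm, then the turn, a rotation vector about the world's x, y, z in rad. A call has 1 to 12 rows; each row shifts and turns the pose as measured when the row begins; what a row does not reach is not made up. A row lasts 1/10 s, in which the tool goes at most 50 mm and 8.59 degrees, less where a joint would pass 70% of its speed; a pose out of reach is approached as far as the arm can. A call with a gripper value outside its range is refused whole. OPENING is the opening, from 0 (shut) to 1 (fully open), set as the call begins (- or left out, the last holds). The fingers move at their own pace and stop on an object; FORCE is the grip in N (left out, the last holds). Time passes only in rows, so rows that do not move let the fingers close. It gives the time, the measured TCP pose, the force and the opening at its end, in the units of the state.
- status.get_state(): the state, without advancing time (a new reading comes with each control period).
- eyes.grab_frame(name): name is "side" or "top"; returns the picture (480x640x3 uint8, blue, green, red); there is no depth.
- eyes.calibration(name): a dict with "camera_matrix" (3x3 intrinsics, pixels), "cam_to_world" (4x4, takes a point from camera to world coordinates). Camera axes: x right, y up, looking along -z (the intrinsics and any distortion apply to the point x, -y, -z); pixel columns grow to the right and rows downward; lengths in m; the calibration is good to about 2 mm. A picture is of the moment at which its call begins. calibration takes no time and is no camera call.
- workorder.job_done(): hands the job in, once; it reports no verdict.
The state is a dict: "t": time; "q": joint angles; "qd": joint speeds; "joint_efforts": joint torques, N m; "eef_pos": TCP position; "ee_rot": TCP orientation; "force": force on the tool from outside, world axes, zero at the start; "moment": the same for the moment, N m; "width": finger opening in m.
Only numpy, scipy, OpenCV 4.12 (cv2) and the standard library are available. Lean on these libraries where they do the work, as an engineer would, in place of code of your own. Each camera call takes 0.05 s, during which the arm holds its last target. There are 200 camera calls.

## Working session

There is one attempt and no reset: what is moved stays moved. The work goes in short steps, Python scripts to look and compute and a shell command to move; the robot and the scene stay as the last step left them, time stands still between calls to the robot, and variables do not carry over. Pictures are saved under pics/ and viewed, about 8 in all and at most 12, crops included, and the job is handed in when it is done.

```bash
mkdir -p pics; ls; cat > h.py <<'E'
import numpy as np, cv2
from station import status, eyes, workorder
def ray(name,u,v):
    c=eyes.calibration(name);K=np.array(c["camera_matrix"]);T=np.array(c["cam_to_world"])
    d=np.linalg.inv(K)@[u,v,1];d=T[:3,:3]@[d[0],-d[1],-d[2]]
    return T[:3,3],d
def onz(name,u,v,z):
    o,d=ray(name,u,v);return o+d*(z-o[2])/d[2]
def proj(name,p):
    c=eyes.calibration(name);K=np.array(c["camera_matrix"]);T=np.array(c["cam_to_world"])
    q=T[:3,:3].T@(np.array(p)-T[:3,3]);q=K@[q[0],-q[1],-q[2]];return q[:2]/q[2]
E
python3 - <<'E'
from h import *
for n in("top","side"):
    cv2.imwrite(f"pics/{n}0.png",eyes.grab_frame(n)); c=eyes.calibration(n); print(n,{k:np.round(v,3).tolist() for k,v in c.items()})
print(status.get_state())
E
```

```text
pics
top {'camera_matrix': [[484.831, 0.0, 325.849], [0.0, 484.831, 238.769], [0.0, 0.0, 1.0]], 'cam_to_world': [[0.021, 0.993, -0.115, 0.426], [-0.999, 0.023, 0.022, 0.012], [0.024, 0.115, 0.993, 1.203], [0.0, 0.0, 0.0, 1.0]]}
side {'camera_matrix': [[602.086, 0.0, 308.691], [0.0, 602.086, 243.397], [0.0, 0.0, 1.0]], 'cam_to_world': [[0.991, 0.099, -0.095, 0.409], [-0.137, 0.761, -0.634, -1.071], [0.01, 0.641, 0.767, 1.398], [0.0, 0.0, 0.0, 1.0]]}
{'t': 0.1, 'q': array([-9.69920012e-01,  3.59303699e-01,  1.11730064e-02, -3.03642957e-04,
       -1.22408729e+00, -2.88092064e-01]), 'qd': array([ 0.00216239, -0.00450201,  0.00415548,  0.00048231, -0.0003302 ,
       -0.00118461]), 'joint_efforts': array([-1.26694780e-03, -5.84163272e+01,  2.93748844e+01,  7.01543167e+00,
        1.02060908e-02, -8.78662672e-05]), 'eef_pos': array([ 0.20754518, -0.6418568 ,  0.22573454]), 'ee_rot': array([-3.14146239e+00, -1.44417265e-03,  1.88347710e+00]), 'force': array([0.89516672, 0.13511845, 0.45032375]), 'moment': array([0.0381021 , 0.03411971, 0.00891026]), 'width': 0.08764515777321537}
```

View pics/top0.png

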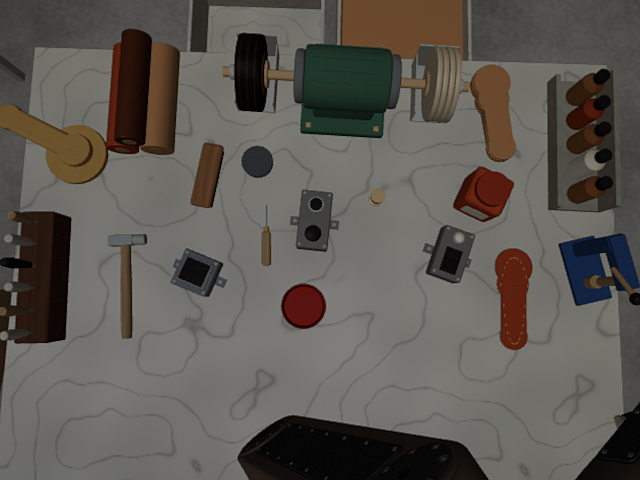

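View pics/side0.png

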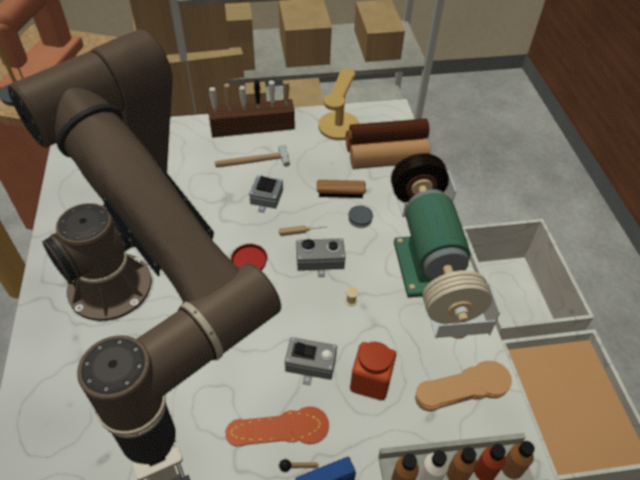

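Top view: main switch near (198,271), fan switch near (450,253), and starter near (315,220) with its caps at (316,204) and (313,233). I'll enlarge the three boxes from both views.

```bash
python3 - <<'E'
from h import *
t=cv2.imread("pics/top0.png");s=cv2.imread("pics/side0.png")
def crop(im,u,v):
    c=cv2.resize(im[v-37:v+38,u-33:u+33],(264,300),interpolation=cv2.INTER_CUBIC)
    return cv2.convertScaleAbs(c,alpha=1.6)
a=np.hstack([crop(t,198,271),crop(t,450,253),crop(t,315,220)])
b=np.hstack([crop(s,266,190),crop(s,311,357),crop(s,321,253)])
cv2.imwrite("pics/crops.png",np.vstack([a,b]))
E
```

```text
(no output)
```

View pics/crops.png

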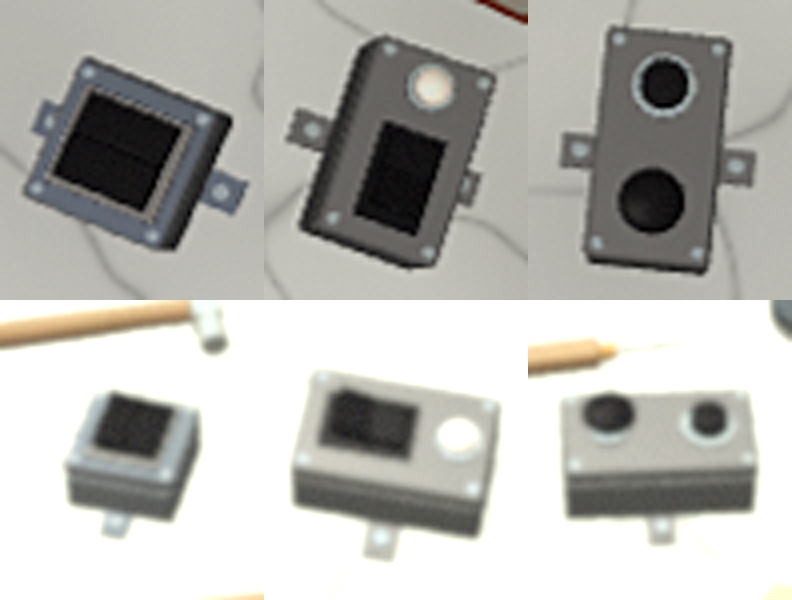

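```bash
cat > m.py <<'E'
from h import *
def P(i,u0,v0,x,y,z): return onz("top",u0-33+(x-264*i)/4-.4,v0-37+y/4-.4,z)[:2]
def box(i,u0,v0,near,far,z,dx):
    n=[P(i,u0,v0,*p,z) for p in near];f=[P(i,u0,v0,*p,z) for p in far]
    c=(sum(n)+sum(f))/4; d=(sum(f)-sum(n)); d/=np.linalg.norm(d)
    print("c",c.round(4),"yaw",np.arctan2(d[1],d[0]).round(3),"spacing",np.linalg.norm(sum(f)-sum(n))/2,np.linalg.norm(n[0]-n[1]),"press",(c+d*dx).round(4))
    return c,d
c,d=box(0,198,271,[(36,188),(152,236)],[(90,72),(203,119)],.051,-.019)
print("rocker hinge mid",P(0,198,271,124,150,.058))
print("side check",proj("side",[*c,.05]), "expect", 266-33+133/4,190-37+(425-300)/4)
c,d=box(1,450,253,[(333,217),(428,254)],[(388,48),(484,83)],.057,-.035)
print("lens",P(1,450,253,431,87,.06), "side",proj("side",[*c,.056]),"exp",311-33+(400-264)/4,357-37+(433-300)/4)
c,d=box(2,315,220,[(596,243),(698,253)],[(618,38),(719,48)],.059,.036)
s=P(2,315,220,664,84,.072);t=P(2,315,220,652,200,.083);print("start",s,"stop",t,np.linalg.norm(s-t),"side",proj("side",[*s,.072]),"exp",321-33+(709-528)/4,253-37+(417-300)/4)
E
python3 m.py
```

```text
c [0.4738 0.2943] yaw -0.375 spacing 0.07439745077237706 0.07413536127477728 press [0.4561 0.3012]
rocker hinge mid [0.47562841 0.29052836]
side check [265.88226626 186.26375554] expect 266.25 184.25
c [ 0.5319 -0.3171] yaw -0.323 spacing 0.10821222078352682 0.060250630984459784 press [ 0.4987 -0.306 ]
lens [ 0.56973796 -0.3301752 ] side [310.92869188 352.28530646] exp 312.0 353.25
c [0.6063 0.0158] yaw -0.08 spacing 0.12439548364446981 0.06075439058040649 press [0.6422 0.0129]
start [0.64075728 0.01291488] stop [0.56995225 0.0183027 ] 0.07100972043694675 side [332.581546   244.32672343] exp 333.25 245.25
```

Sizes, spacings and the side view all agree, so I'll shut the fingers and set out for the main switch.

```bash
python3 -m jog '[[22,33,0,0,0,-0.03],[22,33,0,0,0,-0.03],[22,33,0,0,0,-0.03],[22,33,0,0,0,-0.03],[22,33,0,0,0,-0.03],[22,33,0,0,0,-0.03],[22,33,0,0,0,-0.03],[22,33,0,0,0,-0.03],[22,33,0,0,0,-0.03],[22,33,0,0,0,-0.03],[22,33,0,0,0,-0.03],[22,33,0,0,0,-0.03]]' 0 20
python3 -m jog '[[0,46,0,0,0,-0.03],[0,46,0,0,0,-0.03],[0,46,0,0,0,-0.03],[0,46,0,0,0,-0.03],[0,46,0,0,0,-0.03],[0,46,0,0,0,-0.03],[0,46,0,0,0,-0.03],[0,46,0,0,0,-0.03],[0,46,0,0,0,-0.03],[0,46,0,0,0,-0.03],[0,46,0,0,0,-0.03],[0,0,0,0,0,0]]'
```

```text
t: 1.3
eef_pos: [0.4737, -0.2312, 0.2198]
ee_rot: [-3.136, -0.009, 1.501]
force: [1.4, -0.2, -0.6]
width: 0.0011
t: 2.5
eef_pos: [0.47, 0.299, 0.2172]
ee_rot: [-3.134, -0.009, 1.159]
force: [-0.3, -0.0, -0.3]
width: 0.0003
```

```bash
python3 -m jog '[[-5,1,-30,0,0,0],[-5,1,-30,0,0,0],[-4,0,-30,0,0,0],[0,0,-28,0,0,0],[0,0,0,0,0,0],[0,0,0,0,0,0]]'
cat > look.py <<'E'
import sys
from h import *
n=sys.argv[1];ims=[]
for cam,(u,v) in zip(("top","side"),(map(int,a.split(",")) for a in sys.argv[2:4])):
    f=eyes.grab_frame(cam)
    ims.append(cv2.convertScaleAbs(cv2.resize(f[v-50:v+50,u-40:u+40],(400,500),interpolation=cv2.INTER_CUBIC),alpha=1.5))
cv2.imwrite(f"pics/{n}.png",np.hstack(ims))
s=status.get_state();print(s["t"],s["eef_pos"],s["force"],[proj(c,s["eef_pos"]).round(1).tolist() for c in("top","side")])
E
python3 look.py a 198,271 266,190
```

```text
t: 3.1
eef_pos: [0.4544, 0.3014, 0.0955]
ee_rot: [-3.134, -0.007, 1.163]
force: [0.4, 0.4, 0.5]
width: 0.0002
3.2 [0.45455955 0.30181862 0.09608089] [-0.00331961  0.02361629  1.13747517] [[186.0, 279.5], [258.8, 174.6]]
```

View pics/a.png

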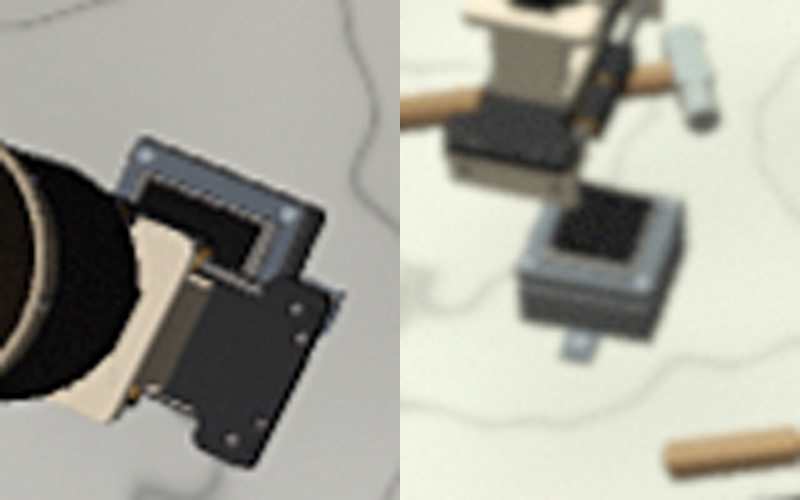

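The tip hangs over the near (raised) half of the main rocker, at about (232,200) in the left panel. Now I'll press it.

```bash
python3 -m jog '[[1,0,-12,0,0,0],[0,0,-12,0,0,0],[0,0,-5,0,0,0],[0,0,0,0,0,0]]'; python3 -m jog '[[0,0,-2,0,0,0]]';python3 -m jog '[[0,0,-2,0,0,0]]';python3 -m jog '[[0,0,-2,0,0,0]]'
```

```text
t: 3.6
eef_pos: [0.4573, 0.3032, 0.0681]
ee_rot: [-3.136, -0.015, 1.162]
force: [-0.1, 0.8, 0.5]
width: 0.0002
t: 3.7
eef_pos: [0.4574, 0.3033, 0.0663]
ee_rot: [-3.136, -0.015, 1.163]
force: [-2.4, 1.8, 3.5]
width: 0.0005
t: 3.8
eef_pos: [0.4574, 0.3035, 0.0644]
ee_rot: [-3.136, -0.015, 1.163]
force: [-1.6, -0.2, 2.2]
width: 0.0003
t: 3.9
eef_pos: [0.4576, 0.3037, 0.0626]
ee_rot: [-3.136, -0.016, 1.163]
force: [-3.7, -2.5, 14.7]
width: 0.0006
```

Force rose, dropped, then climbed to 14.7 N, which looks like a snap onto its stop. I'll lift off and check on the way to the fan switch.

```bash
python3 -m jog '[[0,0,30,0,0,0],[0,-5,45,0,0,0],[0,-45,45,0,0,0],[0,-50,15,0,0,0.01],[0,-50,0,0,0,0],[0,-50,0,0,0,0],[0,-50,0,0,0,0],[0,-50,0,0,0,0],[0,-50,0,0,0,0],[0,-50,0,0,0,0],[0,-50,0,0,0,0],[0,-50,0,0,0,0]]'
python3 look.py b 198,271 266,190
```

```text
t: 5.1
eef_pos: [0.4567, -0.1875, 0.1947]
ee_rot: [3.136, -0.02, 1.185]
force: [1.7, 0.6, 0.0]
width: 0.0005
5.2 [ 0.45616541 -0.19038694  0.19404872] [ 0.1119881   0.60902817 -0.93363133] [[411.3, 282.3], [274.1, 282.8]]
```

View pics/b.png

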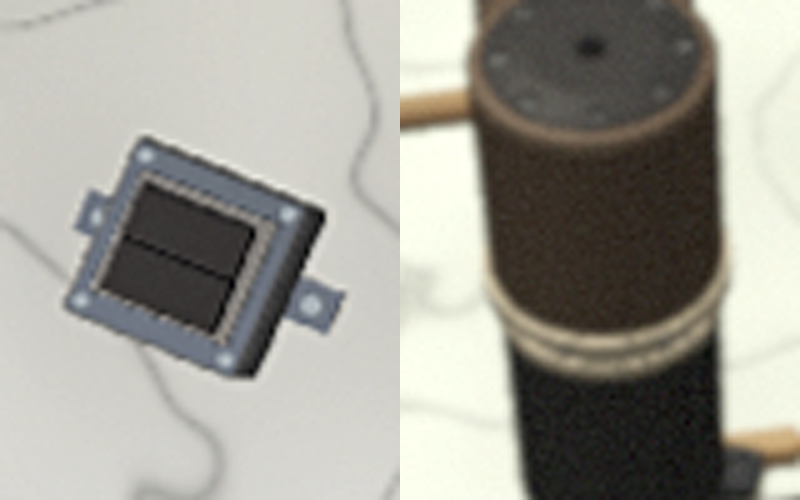

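The top panel shows the hinge line through (180,258) with the halves now the other way: the far half looks longer and the near half shorter than before. So the main rocker is on. Next is the fan rocker.

```bash
python3 -m jog '[[11,-29,0,0,0,0.015],[11,-29,0,0,0,0.015],[11,-29,0,0,0,0.015],[10,-26,0,0,0,0.015],[0,0,-30,0,0,0],[0,0,-30,0,0,0],[0,0,-28,0,0,0],[0,0,0,0,0,0]]'; python3 look.py c 450,253 311,357
```

```text
t: 6.0
eef_pos: [0.5009, -0.3096, 0.1035]
ee_rot: [3.133, -0.019, 1.237]
force: [-0.7, 0.6, -1.2]
width: 0.0002
6.1 [ 0.50342576 -0.31063483  0.10748191] [ 0.27988923 -1.31688367  0.28816205] [[456.3, 263.6], [299.4, 340.8]]
```

View pics/c.png

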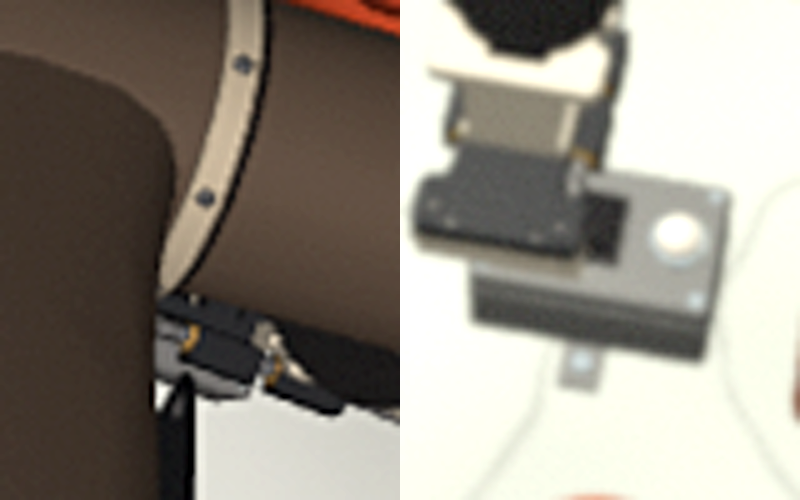

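The tool hangs over the near half of the fan rocker, with its far half visible at (605,230) in the right panel. I'll correct about 4 mm and press.

```bash
python3 -m jog '[[-4,4,-10,0,0,0],[0,0,-10,0,0,0],[0,0,-8,0,0,0],[0,0,0,0,0,0]]'; python3 -m jog '[[0,0,-2,0,0,0]]';python3 -m jog '[[0,0,-2,0,0,0]]';python3 -m jog '[[0,0,-2,0,0,0]]'
```

```text
t: 6.5
eef_pos: [0.502, -0.3064, 0.0823]
ee_rot: [3.119, -0.019, 1.24]
force: [-0.3, -0.2, -0.2]
width: 0.0004
t: 6.6
eef_pos: [0.5023, -0.3065, 0.0807]
ee_rot: [3.119, -0.019, 1.24]
force: [0.1, -0.8, 0.4]
width: 0.0005
t: 6.7
eef_pos: [0.5025, -0.3065, 0.0787]
ee_rot: [3.118, -0.019, 1.24]
force: [-0.3, 0.8, 0.1]
width: 0.0001
t: 6.8
eef_pos: [0.5027, -0.3066, 0.0768]
ee_rot: [3.118, -0.019, 1.24]
force: [0.2, 0.2, 2.0]
width: 0.0005
```

```bash
python3 -m jog '[[-4,0,-1,0,0,0]]'; for i in 1 2 3; do python3 -m jog '[[0,0,-2,0,0,0]]'; done
```

```text
t: 6.9
eef_pos: [0.4995, -0.3068, 0.076]
ee_rot: [3.117, -0.019, 1.241]
force: [1.3, 0.2, 0.8]
width: 0.0004
t: 7.0
eef_pos: [0.4988, -0.3068, 0.0743]
ee_rot: [3.117, -0.018, 1.241]
force: [-2.2, -0.1, 2.9]
width: 0.0006
t: 7.1
eef_pos: [0.4985, -0.3068, 0.0722]
ee_rot: [3.117, -0.019, 1.24]
force: [-0.5, 1.1, 0.1]
width: 0.0004
t: 7.2
eef_pos: [0.4984, -0.3068, 0.07]
ee_rot: [3.117, -0.019, 1.24]
force: [0.2, -0.4, -1.1]
width: 0.0002
```

```bash
python3 -m jog '[[0,0,-2,0,0,0]]'; python3 -m jog '[[0,0,-1,0,0,0]]'
```

```text
t: 7.3
eef_pos: [0.4985, -0.307, 0.0692]
ee_rot: [3.117, -0.018, 1.241]
force: [-8.6, 8.2, 30.7]
width: 0.0004
t: 7.4
eef_pos: [0.4985, -0.3069, 0.0694]
ee_rot: [3.117, -0.018, 1.242]
force: [-4.7, 4.3, 13.5]
width: 0.0001
```

It bottomed at 69 mm, the height given for "on". I'll lift and go over START, then verify both there.

```bash
python3 -m jog '[[0,0,30,0,0,0],[0,0,40,0,0,0],[0,10,30,0,0,0],[17,38,0,0,0,0.03],[17,38,0,0,0,0.03],[17,38,0,0,0,0.03],[17,38,0,0,0,0.03],[17,38,0,0,0,0.03],[17,38,0,0,0,0.03],[17,38,0,0,0,0.03],[17,38,0,0,0,0.03],[0,0,0,0,0,0]]'
python3 look.py d 450,253 311,357
```

```text
t: 8.6
eef_pos: [0.6377, 0.0196, 0.172]
ee_rot: [3.115, -0.019, 1.487]
force: [-0.3, -0.3, 1.1]
width: 0.0007
8.7 [0.63594354 0.01667885 0.17188225] [-0.23923465  0.22550901 -0.4904701 ] [[314.0, 197.1], [332.1, 220.2]]
```

View pics/d.png

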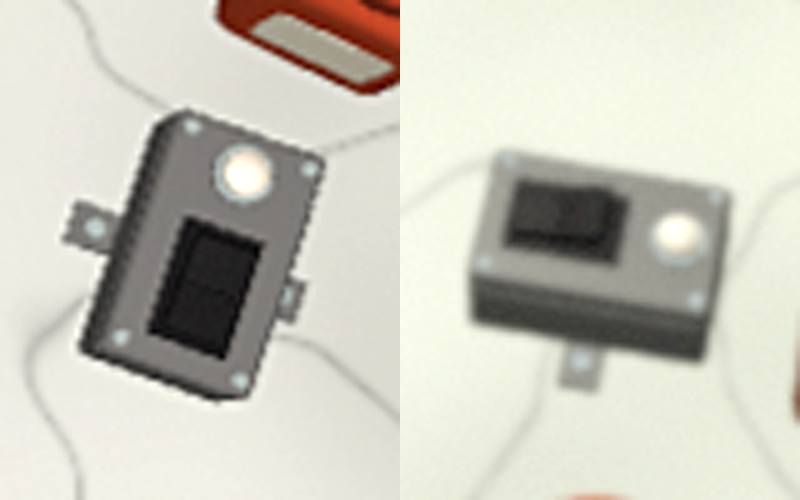

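In the right panel the fan rocker's raised end is now the lens side, at (600,195), so it is on. Now over START, down to just above the cap.

```bash
python3 -m jog '[[6,-4,-25,0,0,0],[0,0,-30,0,0,0],[0,0,-20,0,0,0],[0,0,0,0,0,0]]'; python3 look.py e 315,220 321,253
```

```text
t: 9.1
eef_pos: [0.6409, 0.0089, 0.0957]
ee_rot: [3.115, -0.019, 1.48]
force: [-0.7, -0.5, 0.4]
width: 0.0006
9.2 [0.6428943  0.00932884 0.09876395] [0.17481844 0.0975486  0.85740902] [[317.2, 200.6], [333.9, 239.2]]
```

View pics/e.png

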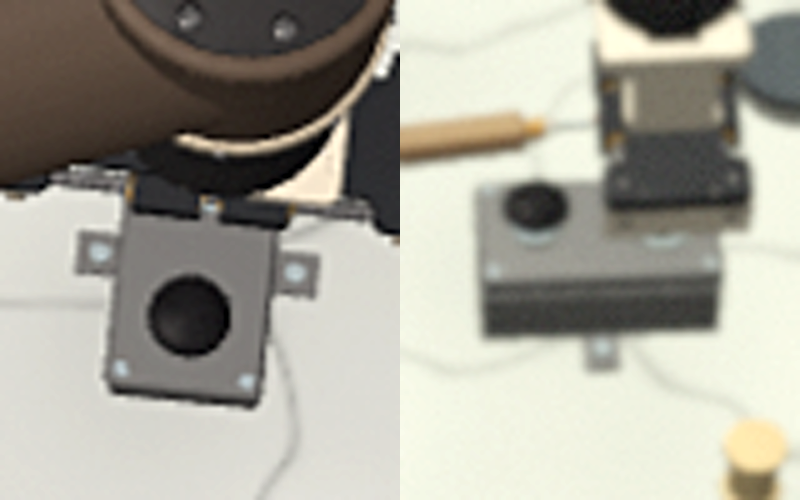

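The gripper is over START, and the STOP head at (190,315) is clear of it. Pressing.

```bash
python3 -m jog '[[-1,4,-12,0,0,0],[0,0,-8,0,0,0],[0,0,0,0,0,0]]'; python3 -m jog '[[0,0,-3,0,0,0]]'; for i in 1 2 3 ; do python3 -m jog '[[0,0,-2,0,0,0]]'; done
```

```text
t: 9.5
eef_pos: [0.6435, 0.0132, 0.0809]
ee_rot: [3.105, -0.022, 1.48]
force: [-0.5, 0.3, 0.2]
width: 0.0002
t: 9.6
eef_pos: [0.644, 0.0133, 0.0785]
ee_rot: [3.104, -0.022, 1.481]
force: [0.6, -0.5, 0.8]
width: 0.0004
t: 9.7
eef_pos: [0.644, 0.0134, 0.0765]
ee_rot: [3.104, -0.022, 1.481]
force: [0.2, -0.3, -0.1]
width: 0.0006
t: 9.8
eef_pos: [0.6442, 0.0135, 0.0746]
ee_rot: [3.103, -0.022, 1.481]
force: [0.2, 0.1, 0.4]
width: 0.0001
t: 9.9
eef_pos: [0.6443, 0.0136, 0.0726]
ee_rot: [3.103, -0.022, 1.481]
force: [0.1, 0.0, 1.7]
width: 0.0007
```

```bash
for i in 1 2 3 4; do python3 -m jog '[[0,0,-2,0,0,0]]'; done
```

```text
t: 10.0
eef_pos: [0.6443, 0.0135, 0.0706]
ee_rot: [3.103, -0.022, 1.481]
force: [-0.8, 0.0, 3.0]
width: 0.0005
t: 10.1
eef_pos: [0.6443, 0.0135, 0.0688]
ee_rot: [3.103, -0.022, 1.481]
force: [-2.1, -0.2, 3.6]
width: 0.0002
t: 10.2
eef_pos: [0.6443, 0.0135, 0.0669]
ee_rot: [3.103, -0.022, 1.481]
force: [-2.0, -0.1, 4.6]
width: 0.0006
t: 10.3
eef_pos: [0.6445, 0.0135, 0.0661]
ee_rot: [3.102, -0.022, 1.482]
force: [-9.9, 1.7, 23.8]
width: 0.0003
```

It hit the hard stop at 66 mm, so START is fully in. I'll release it, back off and take a last look at everything.

```bash
python3 -m jog '[[0,0,0,0,0,0],[0,0,20,0,0,0],[0,0,35,0,0,0],[0,0,40,0,0,0],[-15,-45,20,0,0,0],[-15,-45,0,0,0,0],[-15,-45,0,0,0,0],[-15,-45,0,0,0,0],[-15,-45,0,0,0,0],[-15,-45,0,0,0,0],[-15,-45,0,0,0,0],[-15,-45,0,0,0,0]]'
python3 -m jog '[[-15,-45,0,0,0,0],[-15,-45,0,0,0,0],[-15,-45,0,0,0,0],[0,0,0,0,0,0],[0,0,0,0,0,0]]'
python3 - <<'E'
from h import *
t=eyes.grab_frame("top");s=eyes.grab_frame("side")
cv2.imwrite("pics/fin_top.png",t);cv2.imwrite("pics/fin_side.png",s)
def crop(im,u,v): return cv2.convertScaleAbs(cv2.resize(im[v-37:v+38,u-33:u+33],(264,300),interpolation=cv2.INTER_CUBIC),alpha=1.6)
a=np.hstack([crop(t,198,271),crop(t,315,220),crop(s,321,253)])
b=cv2.resize(t,(400,300)); c=cv2.resize(s,(392,300))
cv2.imwrite("pics/fin.png",np.vstack([a,np.hstack([b,c])]))
E
```

```text
t: 11.5
eef_pos: [0.5226, -0.3512, 0.1845]
ee_rot: [3.096, -0.021, 1.493]
force: [2.3, -0.5, -0.1]
width: 0.0006
t: 12.0
eef_pos: [0.4718, -0.4976, 0.1819]
ee_rot: [3.097, -0.021, 1.486]
force: [0.2, 1.8, 0.2]
width: 0.0002
```

View pics/fin.png

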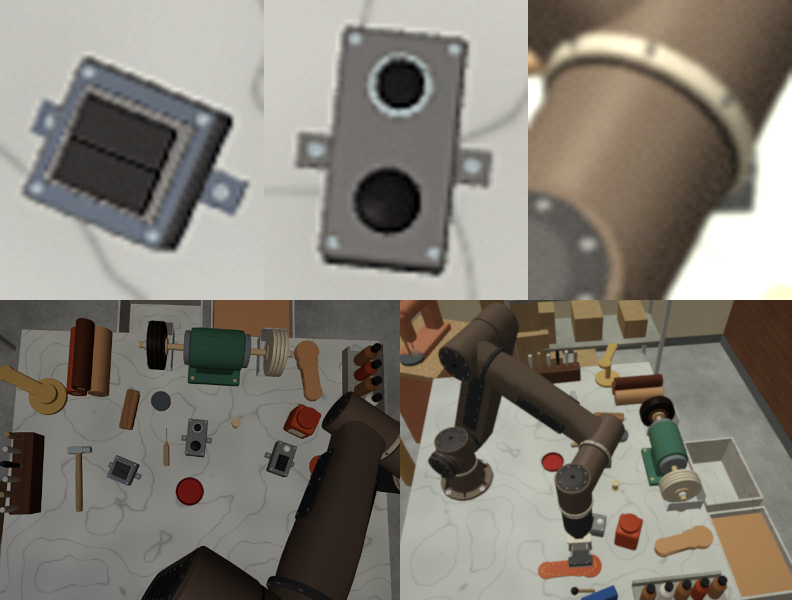

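Both caps of the starter are out, at (400,84) and (387,200). The main rocker is still on, the visible loose things are in place, and the arm is clear above the sole. Handing in.

```bash
python3 -c "
from h import *
print(workorder.job_done())"
```

```text
the job is handed in; nothing more can be done
None
```

The brushing bench is started in the order you asked, and I handed the job in at about 12 s on the robot clock. I worked with closed fingertips throughout and picked nothing up.

- **Main rocker:** I pressed it first. The force rose to about 3.5 N, dropped, then climbed to 14.7 N at the stop. The later pictures show it tilted the "on" way, and it stayed on after the START press.
- **Extraction rocker:** my first approach sat about 4 mm off along the rocker, so I corrected before pressing. It went over with about 3 N and stopped at 69 mm, the height given for "on". I pushed on it with about 31 N for a moment at the stop. A close picture just before START showed its lens-side end raised, so it was on. In the last picture I only saw it small and did not check it close up again.
- **START:** it went down from 72 mm to its stop at 66 mm (about 24 N there), and I released it after about 0.2 s. The final top view shows the cap looking as it did before the press.
- **STOP and bystanders:** STOP was not touched. The loose things I could see had not moved. The arm partly hid the sole in the final views, and the arm never went below 0.17 m over it.

The side view of the starter was also blocked by the arm at the end, so START springing back out rests on the top view alone.

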